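# Complete and snap shut the pencil tins

## Task

Three pencil tins stand open on the counter, and one of them lacks its marker. Lay the loose marker in the front bay of that tin, then press every lid down at its front until the spring clip snaps and holds it fully shut; leave everything else on the counter where it is.

Things in the scene. Friction and masses are not known exactly. Their poses are not given: they have to be found in the camera images.
- tin_a: flat pencil tin stuck fast to the counter, 64 (own x) x 176 mm (own y); origin under its middle, front toward its own -x. Rim 22 mm high, walls 2, floor 1 mm. A partition 12 mm high along y parts the front bay (x -29..-1, y -86..86 mm) from the back bay (eraser in it). A steel spring clip 26 mm wide, 22 mm high, stands before the front wall to x = -48 mm. It has NO marker in it yet.
- tin_a_hinge (a point): middle of the hinge line of the lid of tin_a (along the tin's y), 32 mm behind the tin's middle, 22 mm up. The lid is a plate 64 x 176 x 3 mm; its underside starts at this line. A steel tongue hangs from the middle of its front edge, outside the tin, to 13 mm below its underside; the spring clip snaps over it.
- tin_a_lid (a joint): lid of tin_a, rad: 0 = fully shut (level, its top 25 mm above the counter), positive = open, 1.57 = upright, stop at 2.09. Stiff hinge (0.05 N m): it stays where it is left. Below about 0.17 rad the clip resists; about 9 N straight down at the front edge get it past, then it snaps to 0 and is held. Pressed less it stops at about 0.16 rad.
- tin_a_press (a point): point on the top face of the lid of tin_a, on its midline, 6 mm from the front edge (58 mm from the hinge line); moves with the lid. Press here.
- tin_b: flat pencil tin stuck fast to the counter, 64 (own x) x 176 mm (own y); origin under its middle, front toward its own -x. Rim 22 mm high, walls 2, floor 1 mm. A partition 12 mm high along y parts the front bay (x -29..-1, y -86..86 mm) from the back bay (eraser in it). A steel spring clip 26 mm wide, 22 mm high, stands before the front wall to x = -48 mm. It already holds its marker.
- tin_b_hinge (a point): middle of the hinge line of the lid of tin_b (along the tin's y), 32 mm behind the tin's middle, 22 mm up. The lid is a plate 64 x 176 x 3 mm; its underside starts at this line. A steel tongue hangs from the middle of its front edge, outside the tin, to 13 mm below its underside; the spring clip snaps over it.
- tin_b_lid (a joint): lid of tin_b, rad: 0 = fully shut (level, its top 25 mm above the counter), positive = open, 1.57 = upright, stop at 2.09. Stiff hinge (0.05 N m): it stays where it is left. Below about 0.17 rad the clip resists; about 9 N straight down at the front edge get it past, then it snaps to 0 and is held. Pressed less it stops at about 0.16 rad.
- tin_b_press (a point): point on the top face of the lid of tin_b, on its midline, 6 mm from the front edge (58 mm from the hinge line); moves with the lid. Press here.
- tin_c: flat pencil tin stuck fast to the counter, 64 (own x) x 176 mm (own y); origin under its middle, front toward its own -x. Rim 22 mm high, walls 2, floor 1 mm. A partition 12 mm high along y parts the front bay (x -29..-1, y -86..86 mm) from the back bay (eraser in it). A steel spring clip 26 mm wide, 22 mm high, stands before the front wall to x = -48 mm. It already holds its marker.
- tin_c_hinge (a point): middle of the hinge line of the lid of tin_c (along the tin's y), 32 mm behind the tin's middle, 22 mm up. The lid is a plate 64 x 176 x 3 mm; its underside starts at this line. A steel tongue hangs from the middle of its front edge, outside the tin, to 13 mm below its underside; the spring clip snaps over it.
- tin_c_lid (a joint): lid of tin_c, rad: 0 = fully shut (level, its top 25 mm above the counter), positive = open, 1.57 = upright, stop at 2.09. Stiff hinge (0.05 N m): it stays where it is left. Below about 0.17 rad the clip resists; about 9 N straight down at the front edge get it past, then it snaps to 0 and is held. Pressed less it stops at about 0.16 rad.
- tin_c_press (a point): point on the top face of the lid of tin_c, on its midline, 6 mm from the front edge (58 mm from the hinge line); moves with the lid. Press here.
- marker_loose: the spare, on the counter left of the tins: white and red marker lying flat, straight barrel 18 mm across, 133 mm long. Origin under its middle, on what it lies on. Its barrel runs along its own y axis turned by +0.07 rad about z. Pen stands up to 0.2 m tall stand between the places of the tins left and right.
- marker_b2: in the front bay of tin_b from the start: the same kind of marker lying flat, straight barrel 18 mm across, 133 mm long. Origin under its middle, on what it lies on. Its barrel runs along its own y axis turned by +0.07 rad about z.
- marker_c2: in the front bay of tin_c from the start: the same kind of marker lying flat, straight barrel 18 mm across, 133 mm long. Origin under its middle, on what it lies on. Its barrel runs along its own y axis turned by +0.07 rad about z.
- highlighter: bystander, leave it alone: highlighter lying flat, 119 x 42 mm, 25 mm high; origin under its middle.
- stapler: bystander, leave it alone: desk stapler, 134 x 34 mm, 52 mm high, along its own y; origin under its middle.
- tub: bystander, leave it alone: round tub with a lid, 53 mm across, 30 mm high; origin under its middle.
- glue_stick: bystander, leave it alone: standing glue stick, 26 mm across, 92 mm high; origin under its middle.
- stamp: bystander, leave it alone: standing wooden hand stamp, base 26 x 54 mm, 72 mm high; origin under its middle.
- corr_tape_near: bystander, leave it alone: correction tape lying flat, 40 x 62 mm, 16 mm high; origin under its middle.
- bottle: bystander, leave it alone: small standing bottle, 29 mm across, 84 mm high; origin under its middle.

How it is judged (in metres and radians):
At the end, for the whole second after the job is handed in: All three lids are within 0.03 rad of fully shut and stay so by themselves, held by their clips; the spare marker lies at rest inside tin_a, and the other two are still inside tin_b and tin_c (origin within 30 mm of the tin's middle along both its axes and less than 12 mm above its underside) (value of joint each of tin_a_lid, tin_b_lid, tin_c_lid below 0.03 rad and x of marker_loose in the frame of tin_a between -0.03 and 0.03 m and y of marker_loose in the frame of tin_a between -0.03 and 0.03 m and z of marker_loose in the frame of tin_a between -0.005 and 0.012 m and x of marker_b2 in the frame of tin_b between -0.03 and 0.03 m and y of marker_b2 in the frame of tin_b between -0.03 and 0.03 m and z of marker_b2 in the frame of tin_b between -0.005 and 0.012 m and x of marker_c2 in the frame of tin_c between -0.03 and 0.03 m and y of marker_c2 in the frame of tin_c between -0.03 and 0.03 m and z of marker_c2 in the frame of tin_c between -0.005 and 0.012 m and linear speed of marker_loose below 0.02 m/s); the robot touches nothing.
It fails at once if a bystander (highlighter, stapler, tub, glue stick, stamp, correction tape or bottle) is moved more than 3 cm (distance of any of highlighter, stapler, tub, glue_stick, stamp, corr_tape_near, bottle from where it was at the start of the episode above 0.03 m).
It also fails if it takes over 72 s, if anything falls off the work surface, if the arm or the gripper's body presses on something with over 40 N, if the wrist force passes 120 N, or if a joint passes its speed limit or range.

## Robot

A 6-joint arm with a two-finger parallel gripper is mounted at the origin on a cart in front of the work surface, level with it; the furniture and walls round the work are solid. World frame = base frame: x ahead of the robot, y to its left, z up, the work surface at z = 0. Lengths are in m, angles in degrees, forces in N, time in s.
With the tool pointing down it reaches from about 0.4 to 0.825 m from the base axis. Payload 7 kg.
Tool frame: the origin (TCP) lies midway between the tips of the shut fingers; the grasp point (between the pads) lies ctrl.tcp_to_grasp behind it (ctrl.tcp_to_grasp is the distance from the TCP to the grasp point, in m); z points along the fingers, y is the line along which they close (so a half turn about z gives the same grasp; the last joint's range is limited). The gripper opens to 88 mm and grips with 3 to 60 N. Pads are 19 mm wide; open, the fingers measure 130 mm over their backs; the gripper's body (78 mm by 193 mm) begins 47 mm behind the grasp point.
Start: joints at [85.835, 20.546, 0.682, 0, -70.136, -16.507], TCP at [0.238, 0.632, 0.227] pointing down, gripper open.
Joint ranges: [-176.03, 176.03], [-82.01, 121.73], [-58.28, 71.71], [-173.87, 95.51], [-174.79, -0.11], [-173.66, 173.66]. Speed limits (degrees/s): [136.94, 136.94, 172.46, 180, 180, 180].

## Interface

Orientations are given as [roll, pitch, yaw] about the fixed x, y, z axes, in that order (R = Rz(yaw) Ry(pitch) Rx(roll)).
In Python, from plant import ctrl, imaging, close_job gives the robot as it stands.
- The arm moves only by the shell command python3 -m crank 'ROWS'. ROWS is JSON, a list of rows, each a list of 3 entries, a list of its own where there are three numbers: the shift along the world's x, y, z in m, then the turn, a rotation vector about the world's x, y, z in degrees, then the opening, from -1 (shut) to 1 (fully open), so that 0 is half open. A call has 1 to 12 rows; each row shifts and turns the commanded pose from where the row before left it; what a row does not reach is not made up. A row lasts 1/10 s, in which the tool goes at most 50 mm and 8.59 degrees, less where a joint would pass 70% of its speed; a pose out of reach is approached as far as the arm can. A call is refused whole if a number of a shift passes 0.05 or a number of a turn 8.59, either way. A call with a gripper value outside its range is refused whole. The fingers move at their own pace and stop on an object; the grip force is fixed at half the most. Time passes only in rows, so rows that do not move let the fingers close. It gives the time, the measured TCP pose, the force, the opening and the grip force at its end, in the units of the state.
- ctrl.get_obs(): the state, without advancing time (a new reading comes with each control period).
- imaging.snapshot(name): name is "side" or "top"; returns (picture, depth): 384x512x3 uint8, blue, green, red; 384x512 float32, m along the optical axis (not along the pixel's ray), 0 where there is no reading.
- imaging.camera_model(name): a dict with "mtx" (3x3 intrinsics, pixels), "D" ([k1, k2, p1, p2, k3] as OpenCV has them; the pictures are not rectified), "R" (3x3) and "t" (3): a world point X has camera coordinates R X + t. Camera axes: x right, y down, z forward; pixel columns grow to the right and rows downward; lengths in m; the calibration is good to about 2 mm. A picture is of the moment at which its call begins. camera_model takes no time and is no camera call.
- close_job(): hands the job in; it is judged then, once.
The state is a dict: "clock": time; "joint_pos": joint angles; "qvel": joint speeds; "tau": joint torques, N m; "tool_pos": TCP position; "orientation": TCP orientation; "force": force on the tool from outside, world axes, zero at the start; "moment": the same for the moment, N m; "opening": finger opening in m; "gripper_force": force on a finger pad.
Only numpy, scipy, OpenCV 4.12 (cv2) and the standard library are available. Lean on these libraries where they do the work, as an engineer would, in place of code of your own. Each camera call takes 0.05 s, during which the arm holds its last target. There are 200 camera calls.

## Working session

There is one attempt and no reset: what is moved stays moved. The work goes in short steps, Python scripts to look and compute and a shell command to move; the robot and the scene stay as the last step left them, time stands still between calls to the robot, and variables do not carry over. Pictures are saved under pics/ and viewed, at most 10 in all, crops included, and the job is handed in when it is done.

```bash
mkdir -p pics; cat > h.py <<'E'
import numpy as np, cv2
from plant import ctrl, imaging, close_job
def snap(n):
    im,d=imaging.snapshot(n); np.savez(f'/tmp/{n}.npz',im=im,d=d); return im,d
def world(n,d):
    c=imaging.camera_model(n); K=np.array(c['mtx']);D=np.array(c['D']);R=np.array(c['R']);t=np.array(c['t'])
    h,w=d.shape; v,u=np.mgrid[:h,:w]
    p=cv2.undistortPoints(np.stack([u,v],-1).reshape(-1,1,2).astype(float),K,D).reshape(h,w,2)
    P=np.dstack([p[...,0]*d,p[...,1]*d,d])
    W=(P-t)@R; W[d==0]=np.nan; return W
def ray(n,u,v,z):
    c=imaging.camera_model(n); K=np.array(c['mtx']);D=np.array(c['D']);R=np.array(c['R']);t=np.array(c['t'])
    p=cv2.undistortPoints(np.array([[[u,v]]],float),K,D).ravel()
    o=-R.T@t; r=R.T@np.array([*p,1]); return o+r*(z-o[2])/r[2]
E
python3 - <<'E'
from h import *
print(ctrl.get_obs(), ctrl.tcp_to_grasp)
a,_=snap('top'); b,_=snap('side')
cv2.imwrite('pics/top0.png',cv2.resize(a,(800,600))); cv2.imwrite('pics/side0.png',cv2.resize(b,(800,600)))
for n in('top','side'):
    c=imaging.camera_model(n); print(n,-np.array(c['R']).T@c['t'],np.array(c['R'])[2])
E
```

```text
{'clock': 0.0, 'joint_pos': array([ 8.58347471e+01,  2.05896866e+01,  6.33807065e-01, -2.01365769e-02,
       -7.01365617e+01, -1.65090525e+01]), 'qvel': array([-0.04233531,  0.05891526,  0.04713259,  0.07130514, -0.0583075 ,
        0.07125744]), 'tau': array([ 9.36799697e-04, -5.82712841e+01,  2.93050790e+01,  6.99706122e+00,
        7.13090019e-03, -1.48838835e-04]), 'tool_pos': array([0.23814055, 0.63106699, 0.22564263]), 'orientation': array([ 1.79905990e+02, -8.12185854e-03, -2.06811560e+01]), 'force': array([0.86862511, 0.04897235, 0.10834299]), 'moment': array([-0.05958032,  0.00826409,  0.02136883]), 'gripper_force': 0.0, 'opening': 0.0874300364195258} 0.0188
top [0.41933231 0.07151252 1.29065992] [ 0.09901169  0.00166359 -0.99508488]
side [-0.20790461 -0.99780582  0.77088116] [ 0.49393358  0.72692379 -0.47708639]
```

View pics/top0.png

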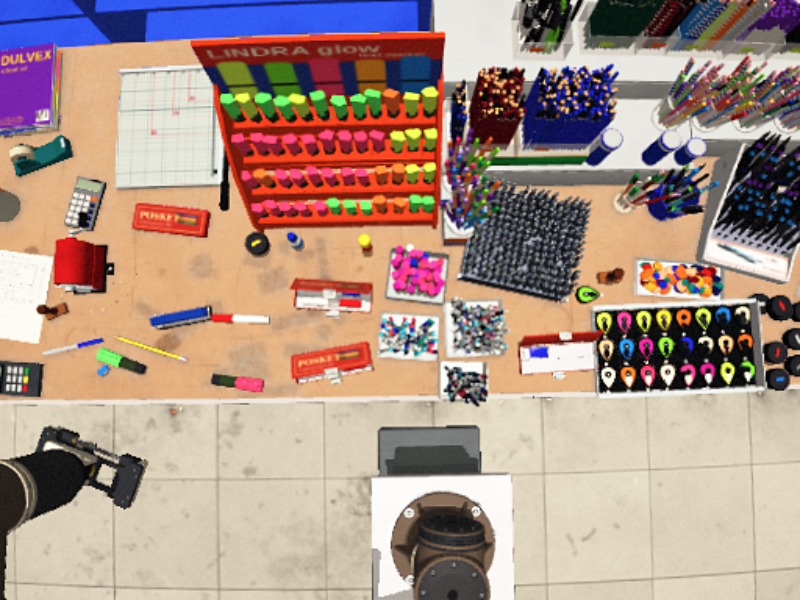

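View pics/side0.png

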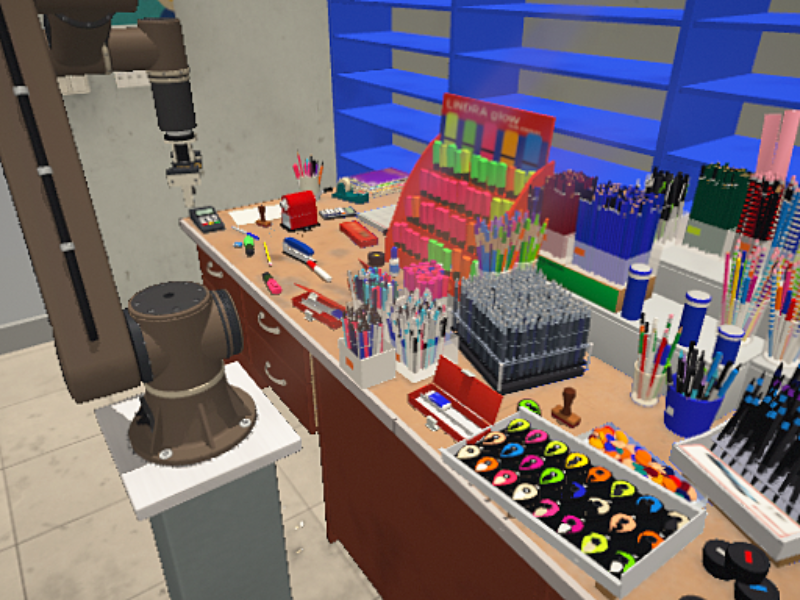

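The top view (800x600) shows the loose marker at (240,319), touching or close to the stapler at (180,317). There are open tins at (333,296), (330,362) and (558,355); the right one looks empty and the pen stands lie between them. I'll zoom in and measure.

```bash
python3 - <<'E'
from h import *
T=np.load('/tmp/top.npz'); a=T['im']
# crops: raw px = 0.64*view
c1=cv2.resize(a[175:260,90:250],(800,425),interpolation=cv2.INTER_CUBIC)
c2=cv2.resize(a[195:260,320:400],(400,325)[:2],interpolation=cv2.INTER_CUBIC)
b=np.load('/tmp/side.npz')['im']
c3=cv2.resize(b[220:300,250:330],(400,325),interpolation=cv2.INTER_CUBIC)
cv2.imwrite('pics/crops.png',cv2.resize(np.vstack([c1,np.hstack([c2,c3])]),(640,600)))
W=world('top',T['d'])
hsv=cv2.cvtColor(a,cv2.COLOR_BGR2HSV)
for v in range(0,1):pass
def comp(mask,name,zlo=0.004,zhi=.12,amin=15):
    m=(mask&(W[...,2]>zlo)&(W[...,2]<zhi)&(np.arange(384)[:,None]>170)&(np.arange(384)[:,None]<262)).astype(np.uint8)
    n,l,s,c=cv2.connectedComponentsWithStats(m)
    for i in range(1,n):
        if s[i,4]<amin or c[i][0]>405: continue
        P=W[l==i]; r=cv2.minAreaRect((P[:,:2]*1000).astype(np.float32))
        print(name,c[i].round(),s[i,4],'mean',np.nanmean(P,0).round(3),'z',np.nanpercentile(P[:,2],[5,50,95]).round(3),'rect',np.round(r[0]),np.round(r[1]),round(r[2],1))
H,S,V=hsv[...,0],hsv[...,1],hsv[...,2]
comp(((H<8)|(H>172))&(S>150),'red',-.01); comp((S<50)&(V>170),'white',-.01); comp((H>100)&(H<130)&(S>120),'blue')
comp(np.ones_like(H,bool),'any',.008)
E
```

```text
red [ 52. 176.] 327 mean [0.61  0.797 0.081] z [0.02  0.095 0.119] rect [612. 814.] [53. 64.] 1.6
red [394. 175.] 33 mean [ 0.592 -0.398  0.064] z [0.028 0.07  0.075] rect [ 594. -399.] [17. 22.] 31.5
red [211. 183.] 300 mean [0.579 0.239 0.052] z [0.018 0.055 0.078] rect [580. 241.] [185.  38.] 86.2
red [224. 194.] 62 mean [0.543 0.199 0.019] z [0.014 0.02  0.024] rect [542. 201.] [16. 47.] 1.5
red [ 29. 198.] 34 mean [0.537 0.895 0.058] z [0.024 0.067 0.075] rect [536. 897.] [14. 17.] 4.0
red [142. 203.] 70 mean [0.515 0.496 0.012] z [-0.003  0.015  0.021] rect [515. 498.] [50. 19.] 88.7
red [358. 216.] 276 mean [ 0.451 -0.267  0.051] z [0.007 0.052 0.082] rect [ 453. -277.] [ 43. 202.] 10.5
red [211. 230.] 619 mean [0.414 0.243 0.044] z [0.022 0.046 0.062] rect [412. 247.] [ 60. 188.] 11.3
red [155. 243.] 28 mean [0.372 0.447 0.018] z [0.01  0.018 0.026] rect [374. 444.] [23. 48.] 27.6
red [166. 247.] 17 mean [0.358 0.407 0.013] z [0.001 0.015 0.018] rect [358. 409.] [14. 31.] 63.9
red [ 15. 248.] 15 mean [0.359 0.964 0.027] z [0.023 0.028 0.031] rect [359. 963.] [15. 10.] 22.9
wh
[... 5318 characters left out ...]
any [ 13. 242.] 592 mean [0.38  0.973 0.028] z [0.015 0.029 0.039] rect [380. 977.] [98. 79.] 88.0
any [309. 234.] 34 mean [ 0.394 -0.096  0.042] z [0.008 0.037 0.077] rect [395. -96.] [27. 12.] 25.1
any [ 65. 237.] 28 mean [0.398 0.779 0.013] z [0.01  0.013 0.017] rect [399. 779.] [20. 18.] 89.1
any [298. 247.] 157 mean [ 0.354 -0.053  0.085] z [0.037 0.087 0.118] rect [357. -52.] [88. 49.] 54.9
any [152. 244.] 242 mean [0.368 0.456 0.018] z [0.011 0.018 0.026] rect [367. 461.] [116.  29.] 82.5
any [358. 240.] 16 mean [ 0.368 -0.273  0.02 ] z [0.013 0.021 0.024] rect [ 367. -274.] [ 7. 24.] 7.5
any [215. 243.] 18 mean [0.369 0.233 0.022] z [0.015 0.024 0.027] rect [369. 234.] [25.  8.] 88.8
```

View pics/crops.png

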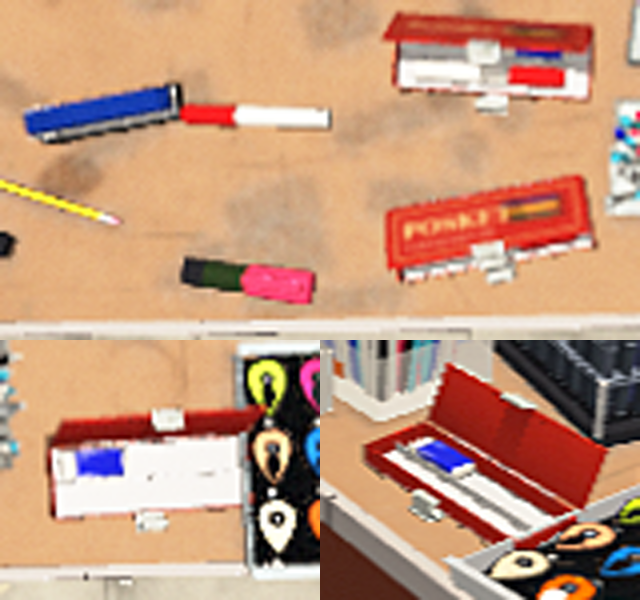

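Crops: the right tin (tin_a) holds only a blue eraser, and its lid is about upright. Tin (333,296) has a lid about upright and a marker; tin (330,362) has a half-open lid. The stapler's end is close to the marker's red end. Next is precise edge measuring.

```bash
python3 - <<'E'
from h import *
T=np.load('/tmp/top.npz'); a=T['im']; b=np.load('/tmp/side.npz')['im']
def crop(im,u0,v0,w,h,s):
    c=cv2.resize(im[v0:v0+h,u0:u0+w],None,fx=s,fy=s,interpolation=cv2.INTER_NEAREST)
    for k in range(0,w,10): cv2.putText(c,str(u0+k),(k*s,8),0,.33,(0,255,0),1); cv2.line(c,(k*s,0),(k*s,h*s),(0,180,0),1) 
    for k in range(0,h,10): cv2.putText(c,str(v0+k),(0,k*s+8),0,.33,(255,0,255),1); cv2.line(c,(0,k*s),(w*s,k*s),(180,0,180),1)
    return c
A=crop(a,320,205,80,50,10); B=crop(b,255,225,80,56,5); C=crop(a,125,190,80,28,5)
out=np.zeros((600,800,3),np.uint8)
out[:300,:480]=crop(a,325,208,60,38,8)[:300]; out[300:580,:400]=B; out[300:440,400:]=C
out[440:600,400:]=crop(a,180,223,80,32,5)
cv2.imwrite('pics/z1.png',out)
# loose marker axis
hsv=cv2.cvtColor(a,cv2.COLOR_BGR2HSV); H,S,V=[hsv[...,i] for i in range(3)]
m=((((H<8)|(H>172))&(S>150))|((S<60)&(V>150)))
m[:190]=0;m[216:]=0;m[:,:134]=0;m[:,176:]=0
n,l,s,c=cv2.connectedComponentsWithStats(m.astype(np.uint8)); print(s[1:],c[1:])
vv,uu=np.nonzero(m)
P=np.array([ray('top',u,v,.009) for u,v in zip(uu,vv)])
x,y=P[:,0],P[:,1]
k=np.polyfit(y,x,1); print('axis slope dx/dy',k, 'y range',y.min(),y.max(),'resid',np.std(x-np.polyval(k,y)))
r=cv2.minAreaRect((P[:,:2]*1000).astype(np.float32)); print(r)
E
```

```text
[[135 201  37   6 181]] [[152.97237569 203.49171271]]
axis slope dx/dy [0.05582676 0.48793424] y range 0.39071968283667313 0.5224511407227 resid 0.005212029476184606
((513.3856201171875, 456.5859069824219), (132.09764099121094, 18.052885055541992), 88.91030883789062)
```

View pics/z1.png

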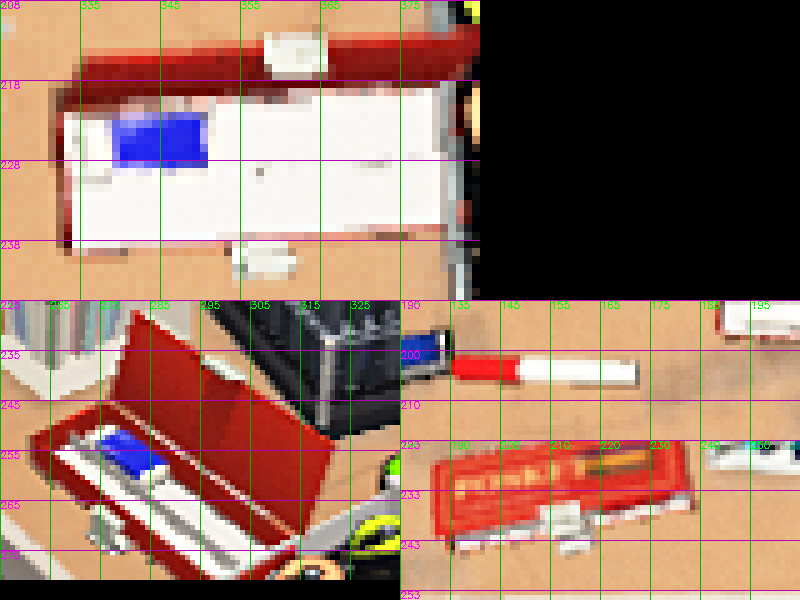

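```bash
python3 - <<'E'
from h import *
f=lambda n,u,v,z: (ray(n,u,v,z)*1000).round(1)
print('a front L,R (z22)',f('top',333.5,239.6,.022),f('top',380.6,237,.022),'left back',f('top',332,219.5,.022),'clip',f('top',358,240.2,.022))
print('side a: clip',f('side',277,271,.022),'left front',f('side',261.5,253.5,.022),'hinge L',f('side',276.5,246,.022),'hinge R',f('side',316.5,272.5,.022))
for n in('top','side'):
    T=np.load(f'/tmp/{n}.npz'); a=T['im'];W=world(n,T['d'])
    hsv=cv2.cvtColor(a,cv2.COLOR_BGR2HSV); H,S,V=[hsv[...,i] for i in range(3)]
    red=((H<8)|(H>170))&(S>120)
    for nm,(x0,x1,y0,y1) in dict(a=(.39,.5,-.38,-.17),b=(.36,.47,.14,.35),c=(.52,.62,.13,.34)).items():
        m=red&(W[...,0]>x0)&(W[...,0]<x1)&(W[...,1]>y0)&(W[...,1]<y1)&(W[...,2]>.025)&(W[...,2]<.1)
        P=W[m]; 
        if len(P)<20: print(n,nm,len(P)); continue
        for _ in range(3):
            c=P.mean(0); N=np.linalg.svd(P-c)[2][2]; e=(P-c)@N; P=P[abs(e)<max(.003,2*e.std())]
        N*=np.sign(N[0]) if nm!='b' else np.sign(N[2])
        print(n,nm,len(P),'c',c.round(4),'N',N.round(3),'std',e.std().round(4),'lo/hi z',np.percentile(P[:,2],[1,99]).round(3),'x',np.percentile(P[:,0],[1,99]).round(3),'y',np.percentile(P[:,1],[1,99]).round(3))
a=np.load('/tmp/top.npz')['im'].astype(int)
g=a[190:216,:,:]
# marker column centroids
hsv=cv2.cvtColor(a.astype(np.uint8),cv2.COLOR_BGR2HSV); H,S,V=[hsv[...,i] for i in range(3)]
bg=np.median(a[193:198,140:170].reshape(-1,3),0)
d=np.abs(a-bg).sum(2).astype(float); pts=[]
for u in range(138,170):
    w=d[199:209,u].clip(30)-30; v=(w*np.arange(199,209)).sum()/w.sum(); pts.append(ray('top',u,v,.009))
pts=np.array(pts); print('marker fit x=k*y+c',np.polyfit(pts[:,1],pts[:,0],1), np.polyval(np.polyfit(pts[:,1],pts[:,0],1),.455))
E
```

```text
a front L,R (z22) [ 372.5 -184.3   22. ] [ 377.3 -352.4   22. ] left back [ 443.1 -181.6   22. ] clip [ 368.3 -271.1   22. ]
side a: clip [ 358.8 -291.7   22. ] left front [ 370.4 -197.9   22. ] hinge L [ 432.6 -193.6   22. ] hinge R [ 448.7 -362.4   22. ]
top a 253 c [ 0.4524 -0.2676  0.0552] N [ 0.951  0.04  -0.305] std 0.0008 lo/hi z [0.026 0.085] x [0.441 0.464] y [-0.353 -0.183]
top b 543 c [0.4144 0.2422 0.0454] N [0.58  0.081 0.811] std 0.0017 lo/hi z [0.026 0.064] x [0.382 0.449] y [0.155 0.328]
top c 291 c [0.5775 0.2381 0.056 ] N [ 0.88  -0.074  0.469] std 0.0008 lo/hi z [0.027 0.083] x [0.559 0.596] y [0.15  0.322]
side a 758 c [ 0.4521 -0.2765  0.0536] N [ 0.95   0.037 -0.31 ] std 0.0015 lo/hi z [0.025 0.081] x [0.441 0.464] y [-0.358 -0.187]
side b 67 c [0.4097 0.2337 0.0475] N [0.548 0.09  0.832] std 0.0007 lo/hi z [0.025 0.06 ] x [0.379 0.443] y [0.152 0.319]
side c 14
marker fit x=k*y+c [0.05419893 0.48822951] 0.5128900202166761
```

Geometry found. tin_a: yaw about 2.2°, lid at about 108°, bay centre about (0.3935, -0.2745). Lid b is at about 36° and lid c at about 62°. The marker's centre is (0.513, 0.456). Moving to above the marker.

```bash
python3 -m crank '[[[0.0275,-0.0176,-0.01],[0,0,-7.24],1],[[0.0275,-0.0176,-0.01],[0,0,-7.24],1],[[0.0275,-0.0176,-0.01],[0,0,-7.24],1],[[0.0275,-0.0176,-0.01],[0,0,-7.24],1],[[0.0275,-0.0176,-0.01],[0,0,-7.24],1],[[0.0275,-0.0176,-0.01],[0,0,-7.24],1],[[0.0275,-0.0176,-0.01],[0,0,-7.24],1],[[0.0275,-0.0176,-0.01],[0,0,-7.24],1],[[0.0275,-0.0176,-0.01],[0,0,-7.24],1],[[0.0275,-0.0176,-0.01],[0,0,-7.24],1],[[0,0,0],[0,0,0],1]]'
```

```text
clock: 1.2
tool_pos: [0.5152, 0.4521, 0.1239]
orientation: [179.9, -0.2, -93.5]
force: [0.2, -0.6, 0.5]
opening: 0.0877
gripper_force: 0.0
```

```bash
python3 -m crank '[[[-0.001,0.0015,-0.03],[0,0,0.4],0.2],[[-0.001,0.0015,-0.03],[0,0,0],0.2],[[0,0,-0.03],[0,0,0],0.2],[[0,0,-0.02],[0,0,0],0.2],[[0,0,-0.01],[0,0,0],0.2],[[0,0,0],[0,0,0],0.2],[[0,0,0],[0,0,0],0.2]]'; python3 - <<'E'
from h import *
a,d=snap('top'); cv2.imwrite('pics/grasp.png',cv2.resize(a[170:250,100:207],(800,598),interpolation=cv2.INTER_CUBIC))
E
```

```text
clock: 1.9
tool_pos: [0.5116, 0.4591, 0.0074]
orientation: [-180.0, 0.0, -92.6]
force: [0.2, -0.1, 0.7]
opening: 0.0527
gripper_force: 0.0
```

View pics/grasp.png

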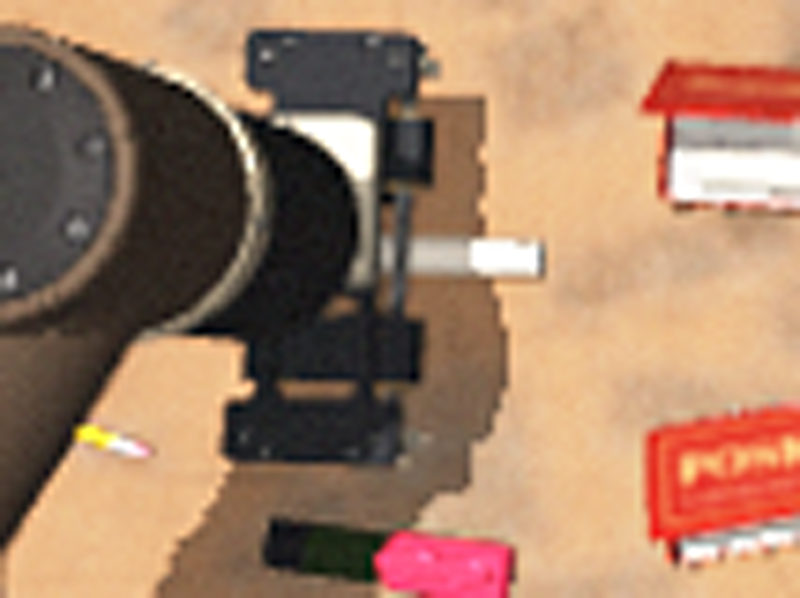

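The open gripper straddles the marker, whose white end shows at (508,258). I'll go down 3 mm, close and lift.

```bash
python3 -m crank '[[[0.001,-0.001,-0.003],[0,0,0],0.2],[[0,0,0],[0,0,0],-1],[[0,0,0],[0,0,0],-1],[[0,0,0],[0,0,0],-1],[[0,0,0],[0,0,0],-1],[[0,0,0],[0,0,0],-1],[[0,0,0],[0,0,0],-1],[[0,0,0.01],[0,0,0],-1],[[0,0,0.02],[0,0,0],-1],[[0,0,0.03],[0,0,0],-1],[[0,0,0.03],[0,0,0],-1],[[0,0,0],[0,0,0],-1]]'
```

```text
clock: 3.15
tool_pos: [0.5143, 0.4598, 0.0995]
orientation: [-179.7, 0.4, -92.6]
force: [-1.1, -0.3, -0.0]
opening: 0.0185
gripper_force: 30.0
```

```bash
python3 -m crank '[[[-0.01,0,0.04],[0,0,0],-1],[[-0.01,0,0.04],[0,0,0],-1],[[-0.01,-0.01,0.04],[0,0,0],-1],[[-0.01,-0.02,0.04],[0,0,0],-1],[[-0.01,-0.03,0.04],[0,0,0],-1],[[-0.01,-0.04,0],[0,0,0],-1],[[-0.01,-0.04,0],[0,0,0],-1],[[0,-0.04,0],[0,0,0],-1],[[0,-0.04,0],[0,0,0],-1],[[0,-0.04,0],[0,0,0],-1],[[0,-0.04,0],[0,0,0],-1],[[0,-0.04,0],[0,0,0],-1]]' && python3 -m crank '[[[0,-0.04,0],[0,0,0],-1],[[0,-0.04,0],[0,0,0],-1],[[0,-0.04,0],[0,0,0],-1],[[0,-0.04,0],[0,0,0.5],-1],[[0,-0.04,0],[0,0,1],-1],[[-0.01,-0.04,0],[0,0,1],-1],[[-0.01,-0.04,0],[0,0,1],-1],[[-0.01,-0.04,0],[0,0,1],-1],[[-0.01,-0.04,0],[0,0,0],-1],[[-0.01,-0.034,0],[0,0,0],-1],[[0,0,0],[0,0,0],-1],[[0,0,0],[0,0,0],-1]]'
```

```text
clock: 4.35
tool_pos: [0.4419, 0.1164, 0.2932]
orientation: [-180.0, 0.0, -92.6]
force: [-0.1, 0.2, 0.3]
opening: 0.0181
gripper_force: 30.0
clock: 5.55
tool_pos: [0.3918, -0.2765, 0.2928]
orientation: [180.0, 0.0, -88.3]
force: [-0.6, 0.4, 0.5]
opening: 0.018
gripper_force: 30.0
```

```bash
python3 -m crank '[[[0,0,-0.04],[0,0,0.5],-1],[[0,0,-0.04],[0,0,0],-1],[[0,0,-0.04],[0,0,0],-1],[[0,0,-0.04],[0,0,0],-1],[[0,0,-0.04],[0,0,0],-1],[[0,0,-0.03],[0,0,0],-1],[[0,0,0],[0,0,0],-1],[[0,0,0],[0,0,0],-1]]'; python3 - <<'E'
from h import *
a,d=snap('top'); b,_=snap('side')
A=cv2.resize(a[200:260,315:395],(400,300),interpolation=cv2.INTER_CUBIC)
B=cv2.resize(b[205:295,235:355],(800,600),interpolation=cv2.INTER_CUBIC)
B[:180,:240]=cv2.resize(A,(240,180)); cv2.imwrite('pics/place.png',B)
E
```

```text
clock: 6.35
tool_pos: [0.3931, -0.2754, 0.0635]
orientation: [180.0, -0.0, -87.6]
force: [-0.1, 0.1, 1.2]
opening: 0.0181
gripper_force: 30.0
```

View pics/place.png

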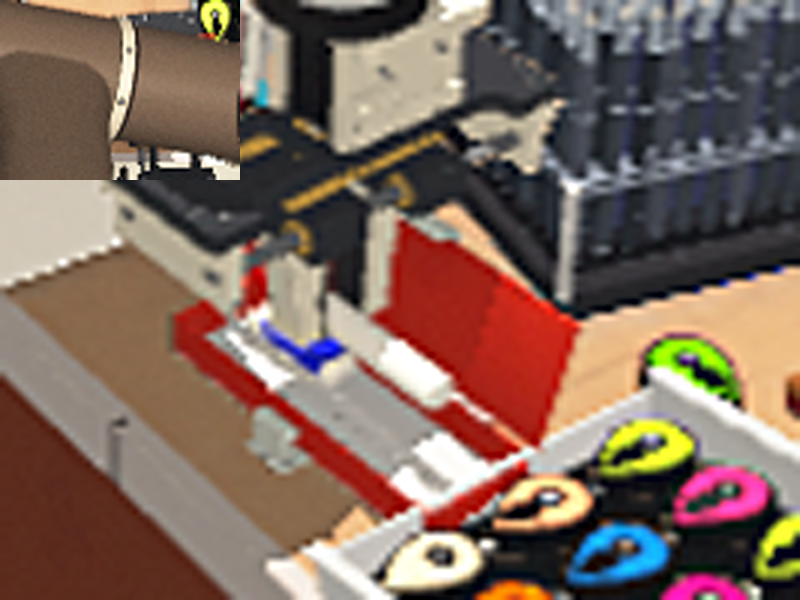

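The side view shows the marker level over the tin's front half (white end at (447,388)), with the gripper's body just above the lid's top edge. I'll check the offset in the same view.

```bash
python3 - <<'E'
from h import *
T=np.load('/tmp/side.npz'); W=world('side',T['d']); 
f=lambda u,v,z:(ray('side',235+u*.15,205+v*.15,z)*1000).round(1)
print('end',f(440,385,.067),'rimL',f(182,330,.022),'rim R',f(400,515,.022), 'lid bottom R',f(530,445,.022))
for z0,z1,nm in((.015,.03,'rim'),(.055,.085,'mk')):
    im=T['im'].astype(int); red=(im[...,2]>im[...,1]+70)
    m=(W[...,2]>z0)&(W[...,2]<z1)&(W[...,0]>.34)&(W[...,0]<.43)&(W[...,1]>-.37)&(W[...,1]<-.20)
    m&= red if nm=='rim' else (im.min(2)>130)
    P=W[m]
    if nm=='mk': P=P[P[:,1]<-.295]
    for y0 in np.arange(-.36,-.19,.02):
        q=P[(P[:,1]>=y0)&(P[:,1]<y0+.02)]
        if len(q): print(nm,round(y0+.01,2),len(q),'x',q[:,0].min().round(4),q[:,0].mean().round(4),q[:,0].max().round(4),'z',q[:,2].mean().round(3))
E
```

```text
end [ 402.2 -344.6   67. ] rimL [ 369.4 -203.5   22. ] rim R [ 370.6 -359.    22. ] lid bottom R [ 446.2 -356.6   22. ]
rim -0.35 12 x 0.3772 0.3962 0.4241 z 0.018
rim -0.33 10 x 0.3784 0.3805 0.3822 z 0.017
rim -0.31 8 x 0.3774 0.3793 0.3811 z 0.018
rim -0.29 7 x 0.3768 0.3785 0.3803 z 0.018
rim -0.27 9 x 0.3758 0.3776 0.3794 z 0.018
rim -0.25 6 x 0.3751 0.3768 0.379 z 0.019
rim -0.23 6 x 0.3744 0.3757 0.3774 z 0.02
rim -0.21 8 x 0.3734 0.3752 0.3778 z 0.017
mk -0.35 29 x 0.3872 0.3939 0.404 z 0.072
mk -0.33 30 x 0.3854 0.3916 0.4005 z 0.074
mk -0.31 32 x 0.386 0.3902 0.3989 z 0.074
mk -0.29 9 x 0.3861 0.3915 0.3984 z 0.075
```

```bash
python3 -m crank '[[[0.0012,0,-0.012],[0,0,0.2],-1],[[0,0,-0.012],[0,0,0],-1],[[0,0,-0.008],[0,0,0],-1],[[0,0,-0.0055],[0,0,0],-1],[[0,0,0],[0,0,0],-1],[[0,0,0],[0,0,0],-1]]'
```

```text
clock: 7.05
tool_pos: [0.394, -0.276, 0.0258]
orientation: [-180.0, -0.0, -87.5]
force: [-0.6, 0.8, 0.4]
opening: 0.0181
gripper_force: 30.0
```

```bash
python3 -m crank '[[[0,0,0],[0,0,0],-0.32],[[0,0,0],[0,0,0],-0.32],[[0,0,0],[0,0,0],-0.32],[[0,0,0],[0,0,0],-0.32],[[0,0,0],[0,0,0],-0.32],[[0,0,0.02],[0,0,0],-0.32],[[0,0,0.04],[0,0,0],-0.32],[[0,0,0.04],[0,0,0],-0.32],[[0,0,0.04],[0,0,0],-0.32],[[0,0,0],[0,0,0],-0.32]]'; python3 - <<'E'
from h import *
b,_=snap('side')
B=cv2.resize(b[205:295,235:355],(800,600),interpolation=cv2.INTER_CUBIC)
cv2.imwrite('pics/placed.png',B)
E
```

```text
clock: 8.05
tool_pos: [0.3968, -0.2771, 0.1709]
orientation: [-179.5, -0.2, -87.4]
force: [0.4, -0.3, -0.0]
opening: 0.0299
gripper_force: 0.0
```

View pics/placed.png

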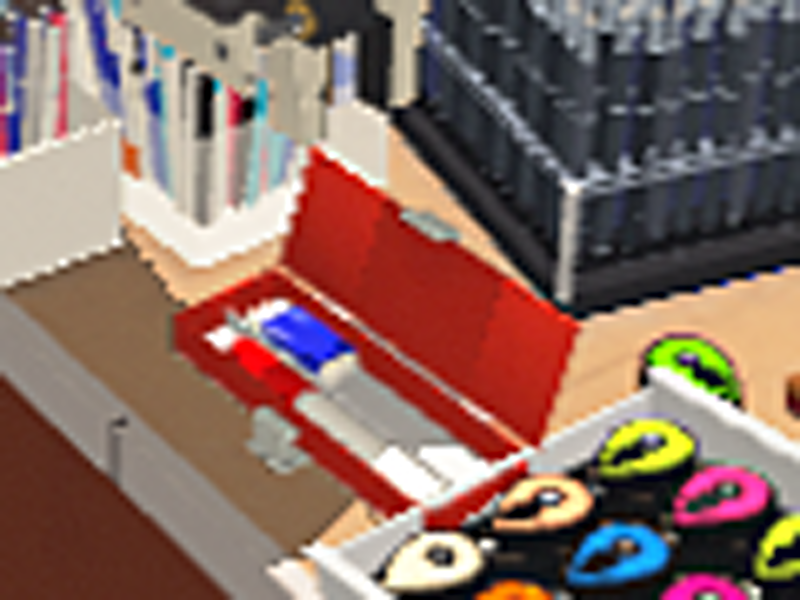

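The marker lies in tin_a's front bay: red end at (245,350), white end at (430,480), below the rim. Next I check the clearance behind lid a for swinging it forward.

```bash
python3 - <<'E'
from h import *
W1=world('side',np.load('/tmp/side.npz')['d']); 
W2=world('top',np.load('/tmp/top.npz')['d'])
P=np.vstack([W1.reshape(-1,3),W2.reshape(-1,3)]); P=P[np.isfinite(P[:,0])]
for y0 in np.arange(-.42,-.12,.03):
    r=[]
    for x0 in np.arange(.46,.62,.02):
        q=P[(P[:,0]>=x0)&(P[:,0]<x0+.02)&(P[:,1]>=y0)&(P[:,1]<y0+.03)&(P[:,2]<.22)]
        r.append('%3d/%3d'%(np.percentile(q[:,2],97)*1000 if len(q) else -1,len(q)))
    print(round(y0,2),r)
E
```

```text
-0.42 [' 26/107', ' 27/102', ' 36/114', ' 36/ 61', '  3/ 38', '  5/ 71', ' 72/253', ' 72/ 49']
-0.39 [' 23/ 80', ' 24/ 79', ' 36/120', ' 34/ 55', ' 18/ 55', ' 12/ 76', ' 20/ 98', ' 16/ 53']
-0.36 [' 84/ 82', ' 22/ 27', ' 30/ 80', ' 30/ 60', ' 19/ 80', ' 18/ 61', '  6/ 67', '  4/ 71']
-0.33 ['175/ 43', '175/ 22', '  3/ 72', '  7/ 83', ' 18/ 75', ' 17/ 26', '  0/ 37', '  4/ 43']
-0.3 ['176/ 62', '174/ 37', '  4/ 48', ' 81/101', '159/258', '160/252', '160/252', '163/363']
-0.27 ['175/ 27', '176/ 35', '  3/ 49', ' 90/ 58', '161/325', '167/162', '166/ 91', '165/ 69']
-0.24 [' 79/  5', '174/  9', '  5/ 44', '  5/ 48', '160/307', '166/ 77', '165/ 94', '167/ 97']
-0.21 [' 78/  1', ' -1/  0', '  3/ 34', '  5/ 49', '140/152', '164/234', '166/ 53', '164/ 96']
-0.18 [' -3/  2', ' -1/  0', '  3/ 16', '  4/ 48', '  4/ 62', '160/262', '164/ 52', '165/ 60']
-0.15 [' 98/113', ' 46/ 13', '145/ 61', ' 73/ 67', ' 65/ 62', '152/227', '171/ 58', '167/ 69']
```

```bash
python3 -m crank '[[[0.01,0,0.03],[0,0,-8.5],-1],[[0.01,0,0],[0,0,-8.5],-1],[[0.01,0,0],[0,0,-8.5],-1],[[0.01,0,0],[0,0,-8.5],-1],[[0.01,0,0],[0,0,-8.5],-1],[[0.01,0,0],[0,0,-8.5],-1],[[0.01,0,0],[0,0,-8.5],-1],[[0.01,0,0],[0,0,-8.5],-1],[[0.008,0.001,0],[0,0,-8.5],-1],[[0,0,0],[0,0,-8.5],-1],[[0,0,0],[0,0,-5],-1],[[0,0,0],[0,0,0],-1]]' && python3 -m crank '[[[0,0,-0.02],[0,-7.5,0],-1],[[0,0,-0.03],[0,-7.5,0],-1],[[0,0,-0.03],[0,0,0],-1],[[0,0,-0.02],[0,0,0],-1],[[0,0,0],[0,0,0],-1],[[0,0,0],[0,0,0],-1]]'
```

```text
clock: 9.3
tool_pos: [0.4811, -0.2746, 0.1939]
orientation: [180.0, -0.1, -177.5]
force: [0.0, -0.1, 0.1]
opening: 0.0006
gripper_force: 0.0
clock: 9.9
tool_pos: [0.4817, -0.275, 0.0952]
orientation: [-179.3, 14.9, -177.3]
force: [-0.1, -0.4, 0.8]
opening: -0.0001
gripper_force: 0.0
```

```bash
python3 -m crank '[[[0.004,0,-0.012],[0,0,0],-1],[[0,0,-0.013],[0,0,0],-1],[[-0.008,0,0],[0,0,0],-1],[[-0.01,0,0],[0,0,0],-1],[[-0.01,0,0],[0,0,0],-1],[[-0.01,0,0],[0,0,0],-1],[[-0.01,0,0],[0,0,0],-1],[[-0.01,0,0],[0,0,0],-1],[[0,0,0],[0,0,0],-1]]'; python3 - <<'E'
from h import *
b,_=snap('side')
B=cv2.resize(b[195:285,235:355],(800,600),interpolation=cv2.INTER_CUBIC)
cv2.imwrite('pics/lida.png',B)
E
```

```text
clock: 10.8
tool_pos: [0.4254, -0.2746, 0.07]
orientation: [-179.4, 14.9, -177.4]
force: [0.1, 0.1, 0.4]
opening: 0.0006
gripper_force: 0.0
```

View pics/lida.png

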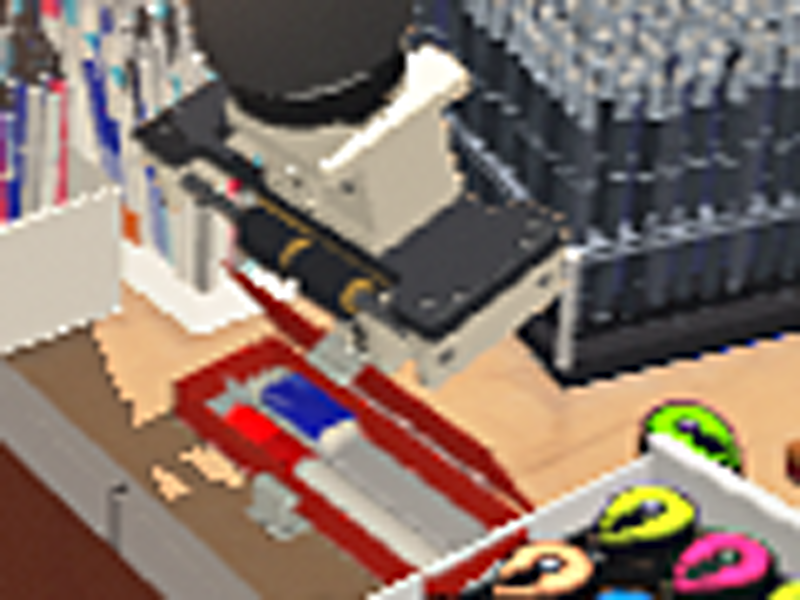

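Lid a is now leaning forward at about 50–60° (tongue at (335,350)), with the fingers behind it. Following it down.

```bash
python3 -m crank '[[[-0.009,0,-0.007],[0,5,0],-1],[[-0.009,0,-0.007],[0,5,0],-1],[[-0.009,-0.001,-0.007],[0,5,0],-1],[[-0.007,-0.001,-0.006],[0,0,0],-1],[[-0.006,0,-0.005],[0,0,0],-1],[[0,0,-0.004],[0,0,0],-1],[[0,0,0],[0,0,0],-1],[[0,0,0],[0,0,0],-1]]'
```

```text
clock: 11.65
tool_pos: [0.3863, -0.2767, 0.0341]
orientation: [180.0, -0.1, -177.5]
force: [-1.4, -0.3, 2.8]
opening: 0.0007
gripper_force: 1.2
```

```bash
python3 -m crank '[[[-0.001,0,-0.003],[0,0,0],-1],[[0,0,-0.002],[0,0,0],-1],[[0,0,-0.002],[0,0,0],-1],[[0,0,-0.001],[0,0,0],-1],[[0,0,-0.001],[0,0,0],-1],[[0,0,0],[0,0,0],-1],[[0,0,0],[0,0,0],-1]]'
```

```text
clock: 12.35
tool_pos: [0.3869, -0.277, 0.0256]
orientation: [-180.0, 0.0, -177.5]
force: [-1.2, 0.7, 5.6]
opening: 0.0004
gripper_force: 2.4
```

```bash
python3 -m crank '[[[0,0,-0.001],[0,0,0],-1],[[0,0,-0.001],[0,0,0],-1],[[0,0,-0.001],[0,0,0],-1],[[0,0,0],[0,0,0],-1]]'
```

```text
clock: 12.75
tool_pos: [0.387, -0.2772, 0.0246]
orientation: [-179.9, 0.0, -177.4]
force: [-9.2, 7.7, 35.0]
opening: 0.0002
gripper_force: 17.6
```

Solid contact at the shut height with 35 N: lid a is shut. Lifting, then checking the cloud near tins b and c.

```bash
python3 -m crank '[[[0,0,0.02],[0,0,0],-1],[[0,0,0.04],[0,0,0],-1],[[0,0,0.05],[0,0,0],-1],[[0,0,0.05],[0,0,0],-1],[[0,0,0.05],[0,0,0],-1],[[0,0,0.05],[0,0,0],-1],[[0,0,0],[0,0,0],-1]]'; python3 - <<'E'
from h import *
_,d=snap('top');_,e=snap('side')
W=np.vstack([world('top',d).reshape(-1,3),world('side',e).reshape(-1,3)]); W=W[np.isfinite(W[:,0])]
for x0 in np.arange(.34,.74,.02):
    r=[]
    for y0 in np.arange(.08,.34,.02):
        q=W[(W[:,0]>=x0)&(W[:,0]<x0+.02)&(W[:,1]>=y0)&(W[:,1]<y0+.02)&(W[:,2]<.22)]
        r.append('%4d'%(np.percentile(q[:,2],97)*1000) if len(q) else '   .')
    print(round(x0,2),*r)
S=W[(W[:,0]>.36)&(W[:,0]<.445)&(W[:,1]>-.36)&(W[:,1]<-.19)&(W[:,2]>.015)&(W[:,2]<.06)]
print('lid a z',[ (round(x,2),np.median(S[(abs(S[:,0]-x)<.005),2]).round(4)) for x in (.385,.4,.415,.43)])
E
```

```text
clock: 13.45
tool_pos: [0.3896, -0.2784, 0.2897]
orientation: [-179.7, 0.6, -177.4]
force: [0.5, -0.6, -1.6]
opening: 0.0004
gripper_force: 0.0
0.34    3    4    3    3    3    6    4    6    1    2    1    2    3
0.36    1    1    1    1    0    2    2   22   22   16   19   61   46
0.38    4    3    3   17   22   63   61   65   66   63   61   61   56
0.4    7   66   73   59   62   60   59   59   56   54   51   48   45
0.42  154  154  155   49   50   48   45   43   39   38   35   33   31
0.44  161  157  158   30   35   34   32   25    4    3    4    5    6
0.46  164  157  158    3    4    4    3    3    3    4    3    4    4
0.48  152  158  156    4    4    5    6    4    4    5    4    5    3
0.5   71   97   70    3    3    6    6   22   20    4    4    5    2
0.52    4    3    4   25   22   25   21   25   21   16   21   14    7
0.54  145   72    4   81   81   81   80   84   86   23   23   21   25
0.56  145   72    5   73   73   77   77   82   88   80   81   82   79
0.58  149   64    2   34   41   46   46   52   52   54   58   61   62
0.6  145   53    2    4    3    3    3    5    4    4    3    2    5
0.62  148   37    4    4    3    3    3    5    4    7    5    4    5
0.64  146   69    2    4   16    5    4    5    5    6    4    4    4
0.66    1    3    3   95   93    5    3    5    3    5    6   56   74
0.68    5    4    4   93   93    3    5    3    5    3    4   83   89
0.7    3    9    3    4    4    2    4    4    4   12    4   42    5
0.72  123  122  109  125  125  128  108  124  126   85  125  120  124
lid a z [(0.39, np.float64(0.024)), (0.4, np.float64(0.0243)), (0.41, np.float64(0.0244)), (0.43, np.float64(0.0242))]
```

Lid a is level at z = 24 mm, so it's shut. Moving over to tin c (the rear left tin), with a few mm of +y offset to clear the pen stand.

```bash
python3 -m crank '[[[0.02,0.03,0],[0,0,0],-1],[[0.02,0.04,0],[0,0,0],-1],[[0.02,0.04,0],[0,0,0],-1],[[0.015,0.04,0],[0,0,0],-1],[[0.015,0.04,0],[0,0,0],-1],[[0.015,0.04,0],[0,0,0],-1],[[0.015,0.04,0],[0,0,0],-1],[[0.015,0.04,0],[0,0,0],-1],[[0.015,0.04,0],[0,0,0],-1],[[0.015,0.04,0],[0,0,0],-1],[[0.015,0.04,0],[0,0,0],-1],[[0.01,0.04,0],[0,0,0],-1]]' && python3 -m crank '[[[0.01,0.04,0],[0,0,0],-1],[[0.004,0.015,0],[0,0,-3],-1],[[0,0,-0.04],[0,0,-3],-1],[[0,0,-0.04],[0,0,0],-1],[[0,0,-0.04],[0,0,0],-1],[[0,0,-0.04],[0,0,0],-1],[[0,0,-0.03],[0,0,0],-1],[[0,0,0],[0,0,0],-1],[[0,0,0],[0,0,0],-1]]'
```

```text
clock: 14.75
tool_pos: [0.5766, 0.1946, 0.2799]
orientation: [-179.9, -0.2, -177.5]
force: [0.4, -0.5, -0.2]
opening: 0.0005
gripper_force: 0.0
clock: 15.65
tool_pos: [0.5904, 0.2476, 0.0914]
orientation: [-179.9, -0.1, 176.5]
force: [0.3, 0.1, 0.9]
opening: 0.0005
gripper_force: 0.0
```

```bash
python3 -m crank '[[[0.002,0,-0.01],[0,0,0],-1],[[0,0,-0.011],[0,0,0],-1],[[-0.009,0,0],[0,0,0],-1],[[-0.009,0,0],[0,0,0],-1],[[-0.009,0,-0.007],[0,0,0],-1],[[-0.009,0,-0.007],[0,0,0],-1],[[-0.009,0,-0.007],[0,0,0],-1],[[-0.007,0,-0.007],[0,0,0],-1],[[-0.006,0,-0.006],[0,0,0],-1],[[0,0,-0.002],[0,0,0],-1],[[0,0,0],[0,0,0],-1]]'
```

```text
clock: 16.75
tool_pos: [0.5333, 0.2478, 0.0348]
orientation: [-179.9, -0.1, 176.5]
force: [-2.4, 0.4, 3.6]
opening: 0.0003
gripper_force: 1.6
```

```bash
python3 -m crank '[[[0.001,0,-0.003],[0,0,0],-1],[[0,0,-0.002],[0,0,0],-1],[[0,0,-0.002],[0,0,0],-1],[[0,0,-0.001],[0,0,0],-1],[[0,0,-0.001],[0,0,0],-1],[[0,0,-0.001],[0,0,0],-1],[[0,0,0],[0,0,0],-1]]'
```

```text
clock: 17.45
tool_pos: [0.5357, 0.248, 0.0256]
orientation: [-180.0, 0.0, 176.5]
force: [-1.6, -1.0, 4.8]
opening: 0.0002
gripper_force: 1.9
```

```bash
python3 -m crank '[[[0,0,-0.001],[0,0,0],-1],[[0,0,-0.001],[0,0,0],-1],[[0,0,0],[0,0,0],-1]]'
```

```text
clock: 17.75
tool_pos: [0.5358, 0.2481, 0.0251]
orientation: [180.0, 0.0, 176.6]
force: [-7.5, -2.7, 17.5]
opening: 0.0001
gripper_force: 8.9
```

Lid c is shut. Now tin b.

```bash
python3 -m crank '[[[0,0,0.02],[0,0,0],-1],[[0,0,0.04],[0,0,0],-1],[[-0.01,0.001,0.04],[0,0,3],-1],[[-0.04,0.001,0],[0,0,3],-1],[[-0.04,0.001,0],[0,0,0],-1],[[-0.04,0,0],[0,0,0],-1],[[-0.009,0,-0.02],[0,0,0],-1],[[0,0,-0.03],[0,0,0],-1],[[0,0,-0.01],[0,0,0],-1],[[0,0,0],[0,0,0],-1]]'
```

```text
clock: 18.75
tool_pos: [0.3962, 0.2504, 0.0623]
orientation: [-179.9, -0.1, -177.5]
force: [-0.3, 0.1, 0.0]
opening: 0.0004
gripper_force: 0.0
```

```bash
python3 -m crank '[[[-0.002,0,-0.007],[0,0,0],-1],[[-0.003,0,-0.007],[0,0,0],-1],[[-0.004,0,-0.007],[0,0,0],-1],[[-0.003,0,-0.006],[0,0,0],-1],[[0,0,-0.003],[0,0,0],-1],[[0,0,-0.003],[0,0,0],-1],[[0,0,-0.002],[0,0,0],-1],[[0,0,-0.001],[0,0,0],-1],[[0,0,0],[0,0,0],-1]]'
```

```text
clock: 19.65
tool_pos: [0.3847, 0.2511, 0.0271]
orientation: [-180.0, -0.0, -177.5]
force: [0.8, -0.6, -0.8]
opening: 0.0001
gripper_force: 0.0
```

```bash
python3 -m crank '[[[0,0,-0.001],[0,0,0],-1],[[0,0,-0.001],[0,0,0],-1],[[0,0,-0.001],[0,0,0],-1],[[0,0,-0.001],[0,0,0],-1],[[0,0,0],[0,0,0],-1]]'
```

```text
clock: 20.15
tool_pos: [0.3849, 0.2513, 0.0249]
orientation: [180.0, 0.0, -177.4]
force: [-8.1, -2.8, 25.3]
opening: 0.0005
gripper_force: 12.7
```

Lid b is shut. Retract and check everything.

```bash
python3 -m crank '[[[0,0,0.02],[0,0,0],-1],[[0,0,0.04],[0,0,0],-1],[[0,0,0.05],[0,0,0],-1],[[0,0.04,0.05],[0,0,0],-1],[[0,0.05,0.02],[0,0,0],-1],[[0,0.05,0],[0,0,0],-1],[[0,0.05,0],[0,0,0],-1],[[0,0.05,0],[0,0,0],-1],[[0,0.05,0],[0,0,0],-1],[[0,0.05,0],[0,0,0],-1],[[0,0,0],[0,0,0],-1]]'; python3 - <<'E'
from h import *
a,d=snap('top');_,e=snap('side')
W=np.vstack([world('top',d).reshape(-1,3),world('side',e).reshape(-1,3)]); W=W[np.isfinite(W[:,0])]
for nm,h,yaw in(('a',(.4418,-.273),2.5),('b',(.4417,.2453),8),('c',(.592,.2355),-4.8)):
    c,s=np.cos(np.radians(yaw)),np.sin(np.radians(yaw)); q=W-[*h,0]
    X=q[:,0]*c+q[:,1]*s; Y=-q[:,0]*s+q[:,1]*c
    m=(abs(Y)<.08)&(W[:,2]>.01)&(W[:,2]<.1)
    print(nm,[(x,np.round(np.median(W[m&(abs(X-x)<.006),2]),4)) for x in(-.055,-.04,-.025,-.01)])
cv2.imwrite('pics/end.png',cv2.resize(a[100:290],(800,297)))
E
```

```text
clock: 21.25
tool_pos: [0.384, 0.5835, 0.1881]
orientation: [-179.9, -0.0, -177.3]
force: [0.4, -1.7, -0.2]
opening: 0.0003
gripper_force: 0.0
a [(-0.055, np.float64(0.025)), (-0.04, np.float64(0.0251)), (-0.025, np.float64(0.0252)), (-0.01, np.float64(0.0251))]
b [(-0.055, np.float64(0.0259)), (-0.04, np.float64(0.026)), (-0.025, np.float64(0.0254)), (-0.01, np.float64(0.0257))]
c [(-0.055, np.float64(0.0262)), (-0.04, np.float64(0.0262)), (-0.025, np.float64(0.0263)), (-0.01, np.float64(0.0269))]
```

View pics/end.png

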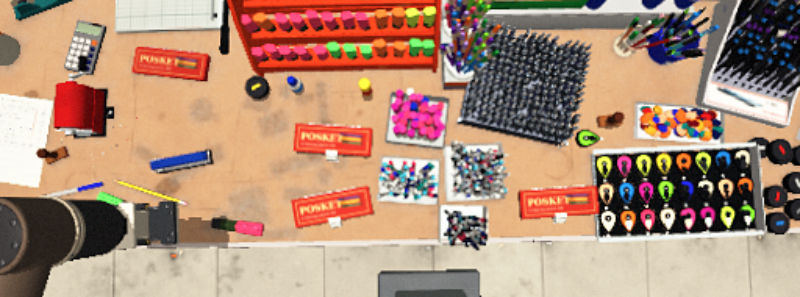

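The final top view shows all three lids flat at (333,139), (332,206) and (557,202). The stapler (180,160), tub, bottle, glue stick and the other objects are in their places.

```bash
python3 -c "
from plant import close_job; print(close_job())"
```

```text
the job is handed in; nothing more can be done
None
```

The spare marker is in tin_a's front bay, all three lids are level and took a firm press without giving, no bystander visibly moved, and the job was handed in at about 21 s.

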